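Set out a flat bar and its weld nuts on the welding jig

ROBOT

A 6-joint arm with a two-finger parallel gripper is mounted at the origin on the work surface. World frame = base frame: x ahead of the robot, y to its left, z up, the work surface at z = 0. Lengths are in m, angles in rad, forces in N, time in s.
With the tool pointing down it reaches from about 0.425 to 0.95 m from the base axis. Payload 3.5 kg.
Tool frame: the origin (TCP) lies on the centre line of the jaws, within the pads' length; the fingertips stand 11 mm ahead of it and the grasp point (between the pads) lies 8 mm behind it; z points along the fingers, y is the line along which they close (so a half turn about z gives the same grasp; the last joint's range is limited). The gripper opens to 85 mm and grips with 20 to 120 N. Pads are 22 mm wide; open, the fingers measure 114 mm over their backs; the gripper's body (76 mm by 85 mm) begins 54 mm behind the grasp point. The pads swing forward as they close: fully open they stand 13 mm farther back than shut.
Start: joints at [-1.486, 0.286, 1.577, -0, 1.279, -0.15], TCP at [0.157, -0.656, 0.242] pointing down, gripper open.
Joint ranges: [-2.77, 2.77], [-0.9, 2.22], [0.21, 2.48], [-1.53, 4.67], [0.24, 2.81], [-2.84, 2.84]. Speed limits (rad/s): [2.79, 2.79, 3.14, 3.14, 3.14, 3.14].

INTERFACE

Orientations are given as a unit quaternion [x, y, z, w].
In Python, from plant import ctrl gives the robot as it stands.
- The arm moves only by the tool step_arm, never from a script. Its argument "motion" is a list of rows, each an object with "offset": the shift along the tool's x, y, z in m, a list of three; "twist": the turn about the tool's z in degrees. A call has 1 to 12 rows; each row is the pose to reach, as a shift and turn from the pose commanded when the call began, along the tool's axes at that moment; what a row does not reach only later rows make up. A row lasts 1/10 s, in which the tool goes at most 50 mm and 8.59 degrees, less where a joint would pass 70% of its speed; a pose out of reach is approached as far as the arm can. A call with a gripper value outside its range is refused whole. "gripper" is the finger opening in m, from 0 to 0.0854, set as the call begins (left out, the last holds). The fingers move at their own pace and stop on an object; "grip_force" is the grip in N (left out, the last holds). Time passes only in rows, so rows that repeat a pose let the fingers close. It gives the time, the measured TCP pose, the force, the opening and the grip force at its end, in the units of the state.
- ctrl.get_state(): the state, without advancing time (a new reading comes with each control period).
- ctrl.read_camera(name): name is "scene" or "top" or "wrist"; returns the picture (400x640x3 uint8, blue, green, red); there is no depth.
- ctrl.calibration(name): a dict with "fx", "fy", "cx", "cy" (pixels), "cam_to_world" (4x4, takes a point from camera to world coordinates). Camera axes: x right, y up, looking along -z (the intrinsics and any distortion apply to the point x, -y, -z); pixel columns grow to the right and rows downward; lengths in m; the calibration is good to about 2 mm. The wrist camera is an equidistant fisheye: a pixel r from the principal point sees the ray r / f radians off the axis. A picture is of the moment at which its call begins: read the wrist's pose just before it. calibration takes no time and is no camera call; for the wrist camera it gives the pose at the moment of the call.
- ctrl.sign_off(): hands the job in; it is judged then, once.
The state is a dict: "time": time; "qpos": joint angles; "dq": joint speeds; "joint_efforts": joint torques, N m; "eef_pos": TCP position; "tcp_rot": TCP orientation; "contact_force": force on the tool from outside, world axes, zero at the start; "wrist_torque": the same for the moment, N m; "opening": opening from 0.0 (shut) to 1.0 (fully open); "finger_force": force on a finger pad.
Only numpy, scipy, OpenCV 4.12 (cv2) and the standard library are available. Lean on these libraries where they do the work, as an engineer would, in place of code of your own. Each camera call takes 0.05 s, during which the arm holds its last target. There are 200 camera calls.

TASK

Draw the aluminium flat bar out through its narrow slot in the bin, tilted as it leans and without forcing it, and lay it level on edge in the two forked rests of the jig, about centred. Also carry the open tray of nuts, kept level so that all the nuts stay in, and set it in the middle of the jig's rubber pad. Leave the round rod in the bin and the other things on the bench where they are.

Things in the scene. Friction and masses are not known exactly. Their poses are not given: they have to be found in the camera images.
- bar_mid (a point): Flat aluminium bar 200 x 10 x 25 mm, about 0.14 kg; this is its centre. x runs along it from the foot (in the bin) to the top end sticking out, y across the 10 mm, z across the 25 mm. It starts leaning out of either of the bin's two slots, x about 42 degrees above level, foot on the bin floor before a 6 mm ridge, about 85 mm of it outside. Drawn some 120 mm along its own leaning axis it is clear of the slot.
- bar_foot (a point): Centre of the bar's foot end face (100 mm from bar_mid along -x).
- bar_top (a point): Centre of the bar's top end face (100 mm from bar_mid along +x).
- rod_mid (a point): Round steel rod, 12 mm diameter, 200 mm long, leaning in the bin's other slot in the same way, its axis about 80 mm to the side of the bar's. This point is its centre. It stays where it is.
- bin: Fixed, closed and roofed grey steel bin, 120 mm deep, 170 wide, 135 high. Origin on the bench under the middle of the front wall's outer face; x points out of the front, z up. The 4 mm front wall has two upright slots at y = +40 and -40, 20 mm wide, open only from 83 to 129 mm height; the bar rests on the sill, with 5 mm play either side and 9 mm above.
- jig: Fixed jig plate of steel, 240 (x) x 230 (y) x 10 thick; origin on the bench under its middle, z up. On its -y half stand two forked brass rests, on its +y half a flat rubber pad.
- jig_rest (a point): Midway between the two forked rests, at seat level, 40 mm above the bench; axes as the jig. Forks at x = -40 and +40, each 16 mm long in x, 46 wide in y, top 30 mm above the seat. The gap is 18 mm wide in y for 14 mm above the seat, then flares to about 40 mm at its mouth. A bar on edge in both runs along x, its centre 12.5 mm above this point.
- jig_pad (a point): Middle of the top of the rubber pad (170 x 110 mm, top 13 mm above the bench), 110 mm from jig_rest along the jig's y. Axes as the jig's.
- tray_handle (a point): Open black tray 150 (x) x 95 (y) mm, walls 28 mm high, steel bridge handle along x over its middle; 0.45 kg with the nuts. This is the middle of the handle bar, 66 mm above the tray's underside; the bar is 14 mm wide in y, 12 mm high, free below it down to the nuts (18 mm above the underside).
- tray_floor (a point): Middle of the tray's inner floor, 4 mm above its underside.
- tray: The tray itself; origin in the middle of its underside, x along the handle, z up.
- bar: The same flat bar; this origin is at the lower edge of its foot (100 mm back along x and 12.5 mm down z from bar_mid).
- nut0_mid (a point): Loose steel hexagon nut in the tray, 33 mm across, 14 mm high; this is its centre.
- nut1_mid (a point): Loose steel hexagon nut in the tray, 33 mm across, 14 mm high; this is its centre.
- nut2_mid (a point): Loose steel hexagon nut in the tray, 33 mm across, 14 mm high; this is its centre.
- hammer_grip (a point): A 260 mm hammer lying flat at the far edge. Bystander.
- brush_grip (a point): A 200 mm wire brush lying right of the jig. Bystander.
- can: An upright can, 60 mm diameter, 120 mm tall, to the left of the bin. Bystander.
- mug: A white mug, 80 mm diameter, 90 mm tall. Bystander.
- square: A red L-shaped magnetic square lying flat, two legs 70 mm long, 20 mm high; origin on its underside. Bystander.
- clamp: A 200 mm bar clamp lying flat, 25 mm high, at the far right. Bystander.
Mind the look-alikes: they are no part of the job. Of the things that look like the bar, the largest one is meant.

How it is judged:
By the outcome, as a careful person would: the job done as asked, in the order asked, and still so for the second after the job is handed in, with the robot touching nothing.
It also fails if it takes over 61 s, if anything falls off the work surface, if the arm or the gripper's body presses on something with over 40 N, if the wrist force passes 120 N, or if a joint passes its speed limit or range.

## Working session

There is one attempt and no reset: what is moved stays moved. The work goes in short steps, Python scripts to look and compute and a tool call to move; the robot and the scene stay as the last step left them, time stands still between calls to the robot, and variables do not carry over. Pictures are saved under pics/ and viewed, at most 10 in all, crops included, and the job is handed in when it is done.

Besides the shell and the picture viewer there is one more tool, called after ">>>" by a JSON object that holds its "api" and its "payload". step_arm: Moves the arm, as the interface text tells. Its arguments: {"type":"object","properties":{"motion":{"type":"array"},"gripper":{"type":"number"},"grip_force":{"type":"number"}},"required":["motion"]}

```bash
mkdir -p pics; ls; python3 - <<'E'
from plant import ctrl
import cv2,numpy as np
for n in ["scene","top"]:
    im=ctrl.read_camera(n); cv2.imwrite(f"pics/{n}0.png",im)
    c=ctrl.calibration(n); print(n,{k:(np.round(v,4).tolist() if k=="cam_to_world" else v) for k,v in c.items()})
print(ctrl.get_state())
E
```

```text
pics
scene {'fx': 383.4179252236806, 'fy': 383.4179252236806, 'cx': 322.93196836256215, 'cy': 195.19638645152975, 'cam_to_world': [[-0.6368, -0.6508, 0.4134, 0.9489], [0.7709, -0.5446, 0.3301, 0.4328], [0.0103, 0.529, 0.8486, 1.0936], [0.0, 0.0, 0.0, 1.0]]}
top {'fx': 387.20160598607254, 'fy': 387.20160598607254, 'cx': 312.6816287491547, 'cy': 198.71667564048684, 'cam_to_world': [[-0.0263, 0.9923, -0.1207, 0.3309], [-0.9996, -0.0248, 0.0146, 0.0445], [0.0115, 0.121, 0.9926, 1.1844], [0.0, 0.0, 0.0, 1.0]]}
{'time': 0.1, 'qpos': array([-1.48600082e+00,  2.87107059e-01,  1.57804371e+00, -1.57502074e-05,
        1.27861574e+00, -1.50028643e-01]), 'dq': array([-7.13477314e-05,  1.65313137e-04, -3.83656829e-03, -1.28376376e-03,
        1.65117863e-03,  5.80150287e-04]), 'joint_efforts': array([ 3.68604069e-04, -4.07298446e+01, -2.93699080e+01, -1.37533893e-04,
        3.43114320e-03,  1.75687535e-05]), 'eef_pos': array([ 0.15701036, -0.65588905,  0.24105839]), 'tcp_rot': array([ 9.93114264e-01,  1.17144684e-01,  2.79105975e-05, -1.08659210e-03]), 'contact_force': array([-0.45944189, -0.75020862, -0.54156173]), 'wrist_torque': array([ 0.01624202,  0.02546176, -0.02512736]), 'finger_force': 0.0, 'opening': 1.0009912149843556}
```

View pics/scene0.png

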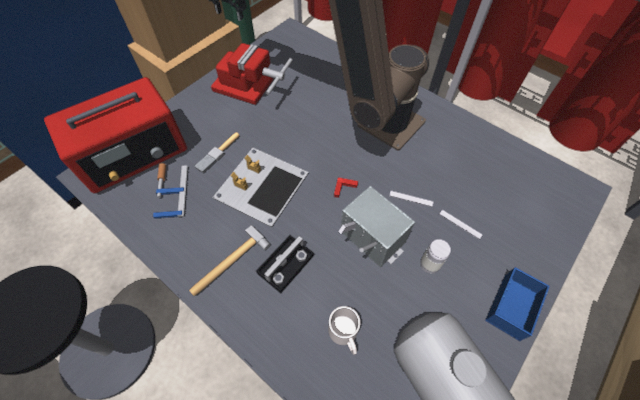

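View pics/top0.png

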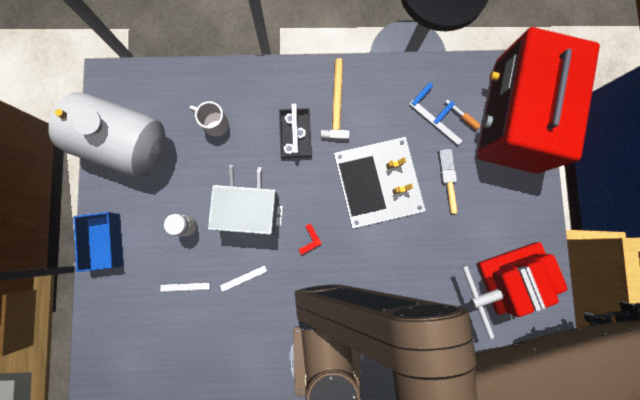

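Scene shows bin near px (377,225), tray (285,262), jig (262,187). Top shows bin (243,208), its slots facing up (+x) with sticks at (232,175) and (260,178), tray (295,133), jig (380,182). Bar candidates: the sticks in the bin slots, and white strips at (185,287) and (243,278), which are lying flat and so are no match. I'll enlarge to tell bar from rod.

```bash
cat > h.py <<'E'
import numpy as np, cv2
from plant import ctrl
def ray(n,px,c=None):
    c=c or ctrl.calibration(n); T=np.array(c["cam_to_world"])
    x=(px[0]-c["cx"])/c["fx"]; y=(px[1]-c["cy"])/c["fy"]
    if n=="wrist":
        r=np.hypot(x,y); s=np.sin(r)/max(r,1e-9); d=np.array([x*s,-y*s,-np.cos(r)])
    else: d=np.array([x,-y,-1.])
    return T[:3,3],T[:3,:3]@d
def atz(n,px,z,c=None):
    o,d=ray(n,px,c); return o+d*(z-o[2])/d[2]
def tri(obs):
    A=np.zeros((3,3));b=np.zeros(3)
    for n,px in obs:
        o,d=ray(n,px); d=d/np.linalg.norm(d); P=np.eye(3)-np.outer(d,d); A+=P;b+=P@o
    p=np.linalg.solve(A,b)
    return p
def proj(n,p,c=None):
    c=c or ctrl.calibration(n); T=np.linalg.inv(np.array(c["cam_to_world"])); q=T[:3,:3]@p+T[:3,3]
    d=np.array([q[0],-q[1],-q[2]])
    if n=="wrist":
        t=np.arctan2(np.hypot(*d[:2]),d[2]); u=d[:2]/max(1e-9,np.hypot(*d[:2]))*t
    else: u=d[:2]/d[2]
    return np.array([c["cx"],c["cy"]])+c["fx"]*u
E
python3 - <<'E'
from h import *
s=cv2.imread("pics/scene0.png");t=cv2.imread("pics/top0.png")
f=lambda im,x,y,w,h,k:cv2.resize(im[y:y+h,x:x+w],(w*k,h*k),interpolation=cv2.INTER_CUBIC)
a=f(s,330,180,100,100,4);b=f(t,200,155,100,100,4)
c=f(t,270,85,100,50,4)[:200,:400]
d=f(t,330,130,100,100,4); e=f(s,210,145,100,100,4)[:,:]
out=np.vstack([np.hstack([a,b])])
cv2.imwrite("pics/bin.png",out)
g=f(t,270,98,160,134,5); cv2.imwrite("pics/jig.png",g[:600])
E
```

```text
(no output)
```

View pics/bin.png

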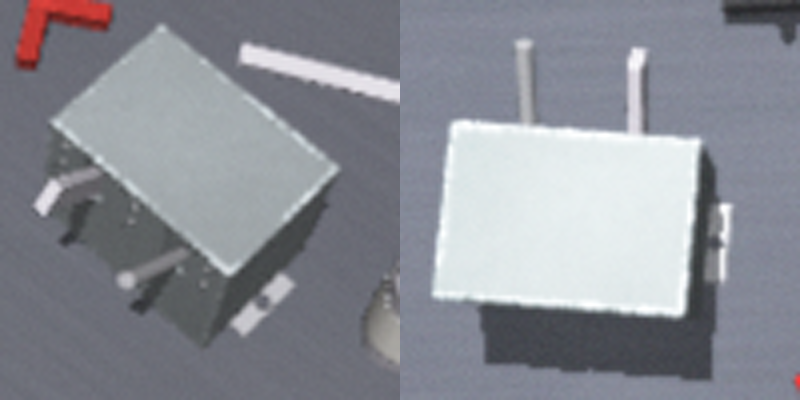

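View pics/jig.png

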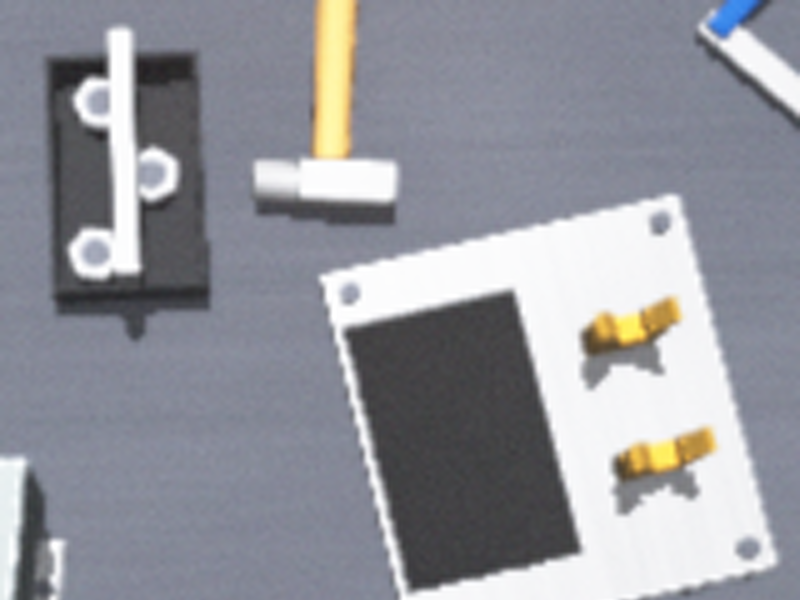

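The crop settles it. The stick with a flat rectangular end is the bar: scene px (341,229), top px (260,169). The other one, round-ended at scene (362,250), is the rod. The jig crop shows forks at top px (396,163) and (403,188), pad corners, and the tray with 3 nuts. Now positions.

```bash
python3 - <<'E'
from h import *
np.set_printoptions(precision=4,suppress=True)
print("bartop tri",tri([("scene",(341.2,229)),("top",(259.6,168.8))]), atz("top",(259.6,168.8),.157))
B=[atz("top",(200+u/4,155+v/4),.135) for u,v in [(452,122),(702,140),(687,318),(434,297)]]
print("bin",*B,"sizes",np.linalg.norm(B[0]-B[1]),np.linalg.norm(B[1]-B[2]))
fm=(B[0]+B[1])/2; y=B[0]-B[1]+B[3]-B[2]; print("front mid",fm,"binx yaw",np.degrees(np.arctan2(-y[0],y[1])))
J=[atz("top",(270+u/5,98+v/5),.013) for u,v in [(345,327),(515,291),(580,551),(410,590)]]
print("pad",*J,"size",np.linalg.norm(J[0]-J[1]),np.linalg.norm(J[1]-J[2]),"mid",sum(J)/4)
dx=(J[0]+J[1]-J[2]-J[3]);yw=np.arctan2(dx[1],dx[0]);print("jig yaw",np.degrees(yw))
m=sum(J)/4; ey=np.array([-np.sin(yw),np.cos(yw),0]); r=m-.11*ey;print("rest from pad",r)
print("fork gap mids at seat .04",atz("top",(270+628/5,98+328/5),.04),atz("top",(270+664/5,98+455/5),.04))
h=[atz("top",(270+u/5,98+v/5),.072) for u,v in [(119,32),(127,270)]]
print("handle ends",*h,np.linalg.norm(h[0]-h[1]),sum(h)/2)
q=[atz("top",(270+u/5,98+v/5),.028) for u,v in [(50,58),(198,52),(208,292),(57,293)]]
print("tray rim",*q,np.linalg.norm(q[0]-q[1]),np.linalg.norm(q[1]-q[2]),sum(q)/4)
s=ctrl.get_state();print(s["eef_pos"],s["tcp_rot"])
E
```

```text
bartop tri [0.5416 0.1724 0.1486] [0.5406 0.1702 0.157 ]
bin [0.495  0.0272 0.135 ] [ 0.4783 -0.1439  0.135 ] [ 0.357  -0.1281  0.135 ] [0.3756 0.0425 0.135 ] sizes 0.1718883901227216 0.12225303929032118
front mid [ 0.4866 -0.0583  0.135 ] binx yaw -5.894160570192381
pad [ 0.581  -0.0568  0.013 ] [ 0.6012 -0.1629  0.013 ] [ 0.4387 -0.1952  0.013 ] [ 0.4175 -0.0907  0.013 ] size 0.10797447882578778 0.16569782623075002 mid [ 0.5096 -0.1264  0.013 ]
jig yaw 11.477945134550604
rest from pad [ 0.5315 -0.2342  0.013 ]
fork gap mids at seat .04 [ 0.5706 -0.2254  0.04  ] [ 0.4926 -0.243   0.04  ]
handle ends [0.7507 0.0769 0.072 ] [0.6056 0.0752 0.072 ] 0.14518035448643682 [0.6781 0.0761 0.072 ]
tray rim [0.7516 0.1212 0.028 ] [0.7534 0.0296 0.028 ] [0.6015 0.0273 0.028 ] [0.6031 0.1193 0.028 ] 0.09163162084905481 0.15187170697433194 [0.6774 0.0744 0.028 ]
[ 0.157  -0.6559  0.2411] [ 0.9931  0.1171  0.     -0.0011]
```

```bash
python3 - <<'E'
from h import *
np.set_printoptions(precision=4,suppress=True)
B=[atz("top",(100+u/4,155+v/4),.135) for u,v in [(452,122),(702,140),(687,318),(434,297)]]
print("bin",*B,"sizes",np.linalg.norm(B[0]-B[1]),np.linalg.norm(B[1]-B[2]))
fm=(B[0]+B[1])/2; y=B[0]-B[1]+B[3]-B[2]; yw=np.arctan2(-y[0],y[1]);print("front mid",fm,"binx yaw",np.degrees(yw))
ex=np.array([np.cos(yw),np.sin(yw),0]);ey=np.array([-ex[1],ex[0],0])
mid=np.array([*fm[:2],0])+ey*-.04+np.array([0,0,.0998]) # axis at wall
print("bar top expected",mid+.085*(ex*np.cos(np.radians(42))+np.array([0,0,np.sin(np.radians(42))])))
g=mid+.057*(ex*np.cos(np.radians(42))+np.array([0,0,np.sin(np.radians(42))]))
print("grasp s=72mm",g)
from scipy.spatial.transform import Rotation as R
s=ctrl.get_state();print(R.from_quat(s["tcp_rot"]).as_matrix())
T=ctrl.calibration("wrist")["cam_to_world"];print(np.array(T),ctrl.calibration("wrist")["fx"])
E
```

```text
bin [0.5017 0.3005 0.135 ] [0.485  0.1301 0.135 ] [0.3641 0.142  0.135 ] [0.3826 0.312  0.135 ] sizes 0.1712455152035701 0.1215508497049317
front mid [0.4934 0.2153 0.135 ] binx yaw -5.896663651658956
bar top expected [0.5521 0.169  0.1567]
grasp s=72mm [0.5314 0.1711 0.1379]
[[ 0.9726  0.2327 -0.0002]
 [ 0.2327 -0.9726  0.0022]
 [ 0.0003 -0.0022 -1.    ]]
[[ 0.2325  0.9385  0.2553  0.2215]
 [-0.9726  0.225   0.0585 -0.6401]
 [-0.0026 -0.2619  0.9651  0.3723]
 [ 0.      0.      0.      1.    ]] 309.70691628693146
```

>>> {"api": "step_arm", "payload": {"motion": [{"offset":[0.036,-0.029,-0.003],"twist":0},{"offset":[0.072,-0.057,-0.005],"twist":1},{"offset":[0.109,-0.086,-0.01],"twist":2},{"offset":[0.145,-0.115,-0.01],"twist":2},{"offset":[0.181,-0.143,-0.015],"twist":2},{"offset":[0.218,-0.172,-0.02],"twist":2},{"offset":[0.254,-0.2,-0.02],"twist":2},{"offset":[0.29,-0.229,-0.025],"twist":2},{"offset":[0.326,-0.258,-0.03],"twist":2},{"offset":[0.363,-0.287,-0.03],"twist":2},{"offset":[0.4,-0.315,-0.03],"twist":2},{"offset":[0.435,-0.344,-0.03],"twist":2}]}}

```text
time: 1.3
eef_pos: [0.5009, -0.2188, 0.272]
tcp_rot: [0.995, 0.1, -0.0, -0.0]
contact_force: [-0.2, -0.9, -0.1]
opening: 0.999
finger_force: 0.0
```

```bash
python3 - <<'E'
from h import *
np.set_printoptions(precision=4,suppress=True)
s=ctrl.get_state();print(s["time"],s["eef_pos"],s["tcp_rot"],s["opening"])
c=ctrl.calibration("wrist"); im=ctrl.read_camera("wrist"); cv2.imwrite("pics/w1.png",im); np.save("w1.npy",c["cam_to_world"])
print(proj("wrist",np.array([.5315,-.234,.04]),c),proj("wrist",np.array([.5096,-.1264,.013]),c))
E
```

```text
1.3 [ 0.5009 -0.2188  0.272 ] [ 0.995   0.0998 -0.0001 -0.0001] 0.9989857911151121
[345.3076 153.4371] [258.1396 151.9856]
```

View pics/w1.png

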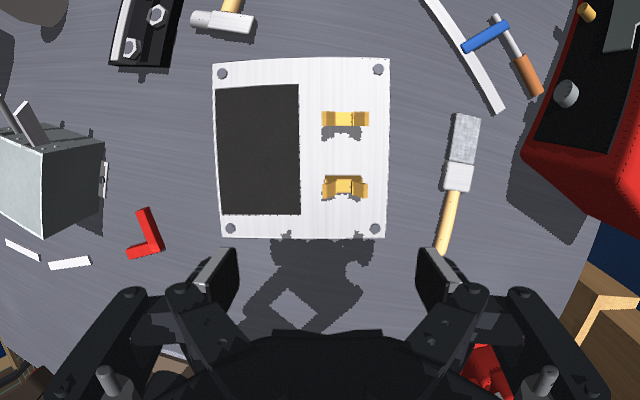

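The wrist view shows the jig: pad corners (216,90), (298,85), (300,214), (221,213), forks centred near (346,118) and (345,186). The bar leans at (30,125), with clear flat sides.

```bash
python3 - <<'E'
from h import *
np.set_printoptions(precision=4,suppress=True)
c=ctrl.calibration("wrist"); c["cam_to_world"]=np.load("w1.npy")
J=[atz("wrist",p,.013,c) for p in [(216,90),(299,85),(301,214),(221,214)]]
print("pad",*J,np.linalg.norm(J[0]-J[1]),np.linalg.norm(J[1]-J[2]),"mid",sum(J)/4)
dx=(J[0]+J[1]-J[2]-J[3]);print("yaw",np.degrees(np.arctan2(dx[1],dx[0])))
P=[atz("wrist",p,.01,c) for p in [(212,61),(390,58),(386,238),(220,238)]]
dx=(P[0]+P[1]-P[2]-P[3]);yw=np.arctan2(dx[1],dx[0]);print("plate",np.linalg.norm(P[0]-P[1]),np.linalg.norm(P[1]-P[2]),sum(P)/4,"yaw",np.degrees(yw))
for a,b in [((322,113),(369,113)),((322,178),(368,179))]:
    A,B=atz("wrist",a,.07,c),atz("wrist",b,.07,c);print("fork",A,B,np.linalg.norm(A-B),(A+B)/2)
# move to look at bar
from scipy.spatial.transform import Rotation as R
s=ctrl.get_state();M=R.from_quat(s["tcp_rot"]).as_matrix()
print("offset",M.T@(np.array([.50,.172,.27])-s["eef_pos"]))
E
```

```text
pad [ 0.5805 -0.0557  0.013 ] [ 0.6026 -0.1622  0.013 ] [ 0.4391 -0.1957  0.013 ] [ 0.4163 -0.0867  0.013 ] 0.10869444794422041 0.16697280610004872 mid [ 0.5096 -0.1251  0.013 ]
yaw 11.12172239390085
plate 0.23021602861596985 0.24055792180171165 [ 0.5217 -0.1779  0.01  ] yaw 11.431082390325612
fork [ 0.5721 -0.1984  0.07  ] [ 0.5826 -0.2474  0.07  ] 0.05016197856783654 [ 0.5774 -0.2229  0.07  ]
fork [ 0.5028 -0.2123  0.07  ] [ 0.5119 -0.2621  0.07  ] 0.05063474790876774 [ 0.5073 -0.2372  0.07  ]
offset [ 0.0747 -0.3784  0.0038]
```

>>> {"api": "step_arm", "payload": {"motion": [{"offset":[0.008,-0.038,0],"twist":2},{"offset":[0.015,-0.076,0],"twist":4},{"offset":[0.023,-0.114,0],"twist":6},{"offset":[0.03,-0.152,0],"twist":8},{"offset":[0.038,-0.19,0],"twist":10},{"offset":[0.045,-0.228,0],"twist":12},{"offset":[0.053,-0.266,0],"twist":14},{"offset":[0.06,-0.304,0],"twist":16},{"offset":[0.068,-0.342,0],"twist":17.4},{"offset":[0.075,-0.378,0],"twist":17.4},{"offset":[0.075,-0.378,0],"twist":17.4}]}}

```text
time: 2.45
eef_pos: [0.4977, 0.1681, 0.2718]
tcp_rot: [0.999, -0.049, -0.001, -0.001]
contact_force: [-0.2, -0.9, -0.2]
opening: 1.0
finger_force: 0.0
```

```bash
python3 - <<'E'
from h import *
np.set_printoptions(precision=4,suppress=True)
c=ctrl.calibration("wrist"); im=ctrl.read_camera("wrist"); np.save("w2.npy",c["cam_to_world"])
u,v=proj("wrist",np.array([.53,.171,.138]),c); u,v=int(u),int(v); print(u,v)
x0,y0=max(0,u-100),max(0,v-75); print(x0,y0)
cv2.imwrite("pics/w2.png",cv2.resize(im[y0:y0+150,x0:x0+200],None,fx=4,fy=4,interpolation=cv2.INTER_CUBIC))
E
```

```text
320 159
220 84
```

View pics/w2.png

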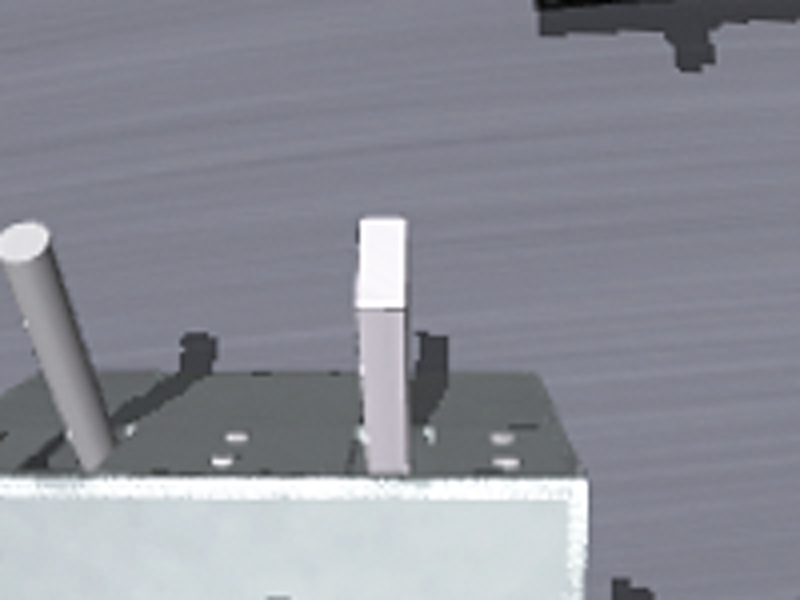

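The crop shows the bar's end face (lower edge centre (383,217), upper edge (383,308)), its upper edge face running to the roof edge at (389,472). The round rod is to the left.

```bash
python3 - <<'E'
from h import *
from scipy.optimize import least_squares
np.set_printoptions(precision=4,suppress=True)
c=ctrl.calibration("wrist"); c["cam_to_world"]=np.load("w2.npy")
P=lambda u,v:np.array([220+u/4,84+v/4])
for lean in (40,42,44):
    L=np.radians(lean)
    def pts(q):
        ex=np.array([np.cos(q[3]),np.sin(q[3]),0]); a=np.cos(L)*ex+[0,0,np.sin(L)]; n=-np.sin(L)*ex+[0,0,np.cos(L)]
        ey=np.array([-ex[1],ex[0],0]);t=q[:3]
        return a,n,ey,t
    def res(q):
        a,n,ey,t=pts(q); r=[]
        for d,o in [(n*.0125+ey*.005,P(359,308)),(n*.0125-ey*.005,P(407,310)),(-n*.0125+ey*.005,P(361,218)),(-n*.0125-ey*.005,P(406,218))]:
            r+=list(proj("wrist",t+d,c)-o)
        r+=list((proj("wrist",t+n*.0125-a*.07,c)-P(389,500))[:1])
        return r
    s=least_squares(res,[.545,.17,.155,-.1]); a,n,ey,t=pts(s.x)
    print(lean,"top",t,"yaw",np.degrees(s.x[3]),"cost",s.cost,"grasp@72",t-.028*a)
B=[atz("wrist",P(u,v),.135,c) for u,v in [(0,482),(586,482)]]
print(*B)
from scipy.spatial.transform import Rotation as R
s=ctrl.get_state();M=R.from_quat(s["tcp_rot"]).as_matrix();print(s["eef_pos"],M)
E
```

```text
40 top [0.5408 0.1735 0.1553] yaw -5.859917326606476 cost 0.8428991370198998 grasp@72 [0.5195 0.1757 0.1373]
42 top [0.5402 0.1738 0.1492] yaw -5.87970196450422 cost 0.5127465025935185 grasp@72 [0.5195 0.1759 0.1304]
44 top [0.5396 0.1741 0.1431] yaw -5.900468831278666 cost 0.32458767661456284 grasp@72 [0.5196 0.1761 0.1237]
[0.4985 0.2694 0.135 ] [0.4852 0.1341 0.135 ]
[0.4979 0.1663 0.2717] [[ 0.995  -0.0998 -0.0011]
 [-0.0998 -0.995  -0.0003]
 [-0.0011  0.0004 -1.    ]]
```

>>> {"api": "step_arm", "payload": {"motion": [{"offset":[0.01,-0.005,0.02],"twist":0},{"offset":[0.022,-0.0115,0.05],"twist":0},{"offset":[0.022,-0.0115,0.08],"twist":0},{"offset":[0.022,-0.0115,0.11],"twist":0},{"offset":[0.022,-0.0115,0.13],"twist":0},{"offset":[0.022,-0.0115,0.14],"twist":0},{"offset":[0.022,-0.0115,0.148],"twist":0},{"offset":[0.022,-0.0115,0.148],"twist":0},{"offset":[0.022,-0.0115,0.148],"twist":0}], "gripper": 0.05, "grip_force": 60}}

```text
time: 3.4
eef_pos: [0.5224, 0.1737, 0.1254]
tcp_rot: [0.999, -0.052, 0.001, -0.0]
contact_force: [0.5, 0.6, 1.1]
opening: 0.588
finger_force: 0.0
```

```bash
python3 - <<'E'
from h import *
s=ctrl.get_state();print(s["eef_pos"],s["contact_force"],s["opening"])
im=ctrl.read_camera("wrist"); sc=ctrl.read_camera("scene")
a=cv2.resize(im[120:320,170:470],None,fx=2,fy=2); b=cv2.resize(sc[170:280,310:430],(436,400))
a=a[:400]; cv2.imwrite("pics/w3.png",cv2.resize(np.hstack([a,b]),(800,309)))
E
```

```text
[0.52240625 0.17366885 0.12541293] [0.50853015 0.58367049 1.12894206] 0.5879606095817391
```

View pics/w3.png

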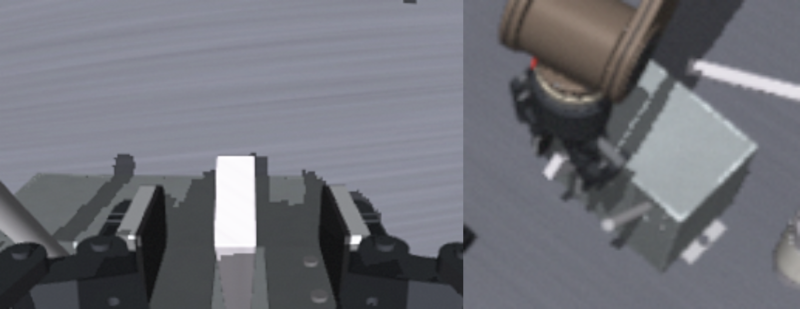

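The bar (236,205) stands between the pads (165 and 323), about 2 mm off to +y. I'll shift and close.

>>> {"api": "step_arm", "payload": {"motion": [{"offset":[0,-0.002,0],"twist":0},{"offset":[0,-0.002,0],"twist":0}]}}

```text
time: 3.7
eef_pos: [0.5222, 0.1761, 0.1251]
tcp_rot: [0.999, -0.052, 0.001, -0.0]
contact_force: [0.8, 0.2, 0.0]
opening: 0.583
finger_force: 0.0
```

>>> {"api": "step_arm", "payload": {"motion": [{"offset":[0,0,0],"twist":0},{"offset":[0,0,0],"twist":0},{"offset":[0,0,0],"twist":0},{"offset":[0,0,0],"twist":0},{"offset":[0,0,0],"twist":0},{"offset":[0,0,0],"twist":0},{"offset":[0,0,0],"twist":0},{"offset":[0,0,0],"twist":0}], "gripper": 0, "grip_force": 60}}

```text
time: 4.5
eef_pos: [0.5217, 0.1758, 0.1243]
tcp_rot: [0.999, -0.052, -0.0, -0.0]
contact_force: [-0.1, -0.2, 0.4]
opening: 0.11
finger_force: 61.1
```

>>> {"api": "step_arm", "payload": {"motion": [{"offset":[0,0,-0.003],"twist":0},{"offset":[0.004,0,-0.007],"twist":0},{"offset":[0.009,0,-0.011],"twist":0},{"offset":[0.015,0,-0.0165],"twist":0},{"offset":[0.022,0,-0.023],"twist":0},{"offset":[0.03,0,-0.03],"twist":0},{"offset":[0.03,0,-0.03],"twist":0}]}}

```text
time: 5.2
eef_pos: [0.554, 0.1726, 0.1563]
tcp_rot: [0.999, -0.052, 0.002, -0.0]
contact_force: [-0.4, 0.2, -1.9]
opening: 0.109
finger_force: 61.0
```

Force stays small (just the bar's weight), so I'll continue.

>>> {"api": "step_arm", "payload": {"motion": [{"offset":[0.009,0,-0.008],"twist":0},{"offset":[0.018,0,-0.016],"twist":0},{"offset":[0.027,0,-0.024],"twist":0},{"offset":[0.036,0,-0.032],"twist":0},{"offset":[0.045,0,-0.0405],"twist":0},{"offset":[0.054,0,-0.0485],"twist":0},{"offset":[0.063,0,-0.0565],"twist":0},{"offset":[0.072,0,-0.065],"twist":0},{"offset":[0.081,0,-0.073],"twist":0},{"offset":[0.09,0,-0.081],"twist":0},{"offset":[0.1,0,-0.09],"twist":0},{"offset":[0.1,0,-0.09],"twist":0}]}}

```text
time: 6.4
eef_pos: [0.6531, 0.1621, 0.2464]
tcp_rot: [0.999, -0.052, 0.002, -0.0]
contact_force: [1.0, -0.4, -1.4]
opening: 0.105
finger_force: 61.0
```

```bash
python3 - <<'E'
from h import *
s=ctrl.get_state();print(s["eef_pos"],s["tcp_rot"],s["contact_force"],s["wrist_torque"])
cv2.imwrite("pics/w4.png",ctrl.read_camera("wrist")); sc=ctrl.read_camera("scene");t=ctrl.read_camera("top")
a=cv2.resize(sc[110:290,230:430],(440,396)); b=cv2.resize(t[90:270,190:350],(352,396))
cv2.imwrite("pics/s4.png",np.hstack([a,b]))
E
```

```text
[0.65306331 0.16211259 0.24636368] [ 9.98638995e-01 -5.21217681e-02  1.85116130e-03 -2.27794855e-04] [ 1.01880794 -0.39492216 -1.41355985] [-0.03170058 -0.14733368 -0.00591306]
```

View pics/s4.png

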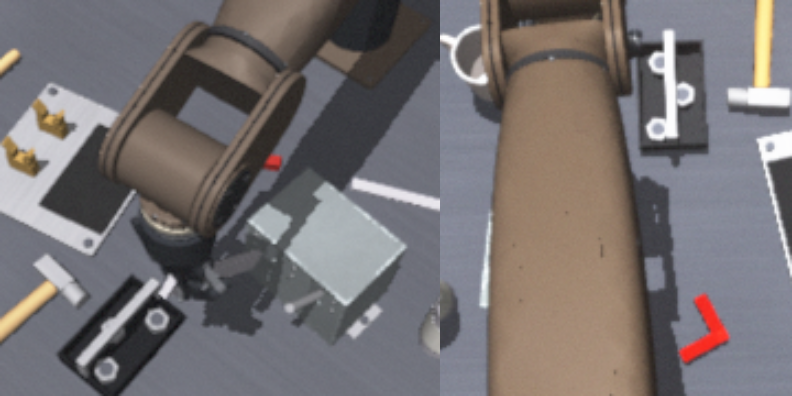

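The bar is out of the slot and clear (bin at right, bar end at (170,285) beside the gripper). Now I'll carry it over the jig, yaw 11.4°.

>>> {"api": "step_arm", "payload": {"motion": [{"offset":[0,0.01,-0.015],"twist":0},{"offset":[0,0.04,-0.03],"twist":-1},{"offset":[-0.001,0.08,-0.03],"twist":-3},{"offset":[-0.002,0.12,-0.03],"twist":-5},{"offset":[-0.003,0.16,-0.03],"twist":-7},{"offset":[-0.004,0.2,-0.03],"twist":-9},{"offset":[-0.005,0.24,-0.03],"twist":-11},{"offset":[-0.006,0.28,-0.03],"twist":-13},{"offset":[-0.007,0.32,-0.03],"twist":-15},{"offset":[-0.008,0.355,-0.03],"twist":-16.5},{"offset":[-0.008,0.375,-0.03],"twist":-17.4},{"offset":[-0.008,0.383,-0.03],"twist":-17.4}]}}

```text
time: 7.75
eef_pos: [0.6025, -0.2202, 0.2751]
tcp_rot: [0.995, 0.098, 0.0, 0.0]
contact_force: [0.8, 0.5, -2.6]
opening: 0.105
finger_force: 61.0
```

>>> {"api": "step_arm", "payload": {"motion": [{"offset":[0,0,0.02],"twist":0},{"offset":[0,0,0.05],"twist":0},{"offset":[0,0,0.075],"twist":0},{"offset":[0,0,0.085],"twist":0},{"offset":[0,0,0.085],"twist":0}]}}

```text
time: 8.25
eef_pos: [0.6025, -0.2167, 0.1876]
tcp_rot: [0.995, 0.1, -0.002, -0.001]
contact_force: [-0.0, 0.5, -1.8]
opening: 0.111
finger_force: 60.9
```

```bash
python3 - <<'E'
from h import *
np.set_printoptions(precision=4,suppress=True)
s=ctrl.get_state();print(s["eef_pos"],s["tcp_rot"],s["contact_force"],s["wrist_torque"])
w=ctrl.read_camera("wrist"); sc=ctrl.read_camera("scene")
x0,y0=170,90
b=cv2.resize(sc[y0:y0+150,x0:x0+150],(400,400),interpolation=cv2.INTER_CUBIC); a=cv2.resize(w[100:350,195:445],(400,400))
cv2.imwrite("pics/s5.png",np.hstack([a,b]))
for p in ([.492,-.241,.07],[.5706,-.2252,.07],[.5313,-.233,.04]): print(proj("scene",np.array(p)),(proj("scene",np.array(p))-[x0,y0])*400/150+[400,0])
E
```

```text
[ 0.6025 -0.2167  0.1876] [ 0.995   0.1    -0.0016 -0.0012] [-0.0324  0.525  -1.7755] [ 0.0012 -0.0795 -0.0222]
[251.3306 158.3809] [616.8816 182.349 ]
[237.468  175.7072] [579.9147 228.5525]
[245.9836 172.2189] [602.623  219.2504]
```

View pics/s5.png

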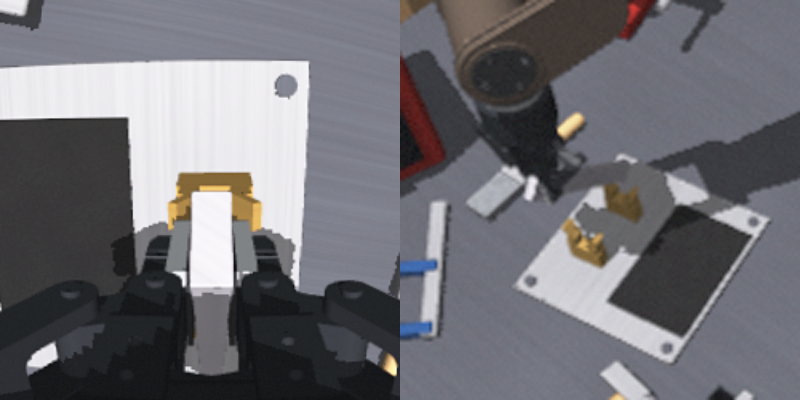

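Left half: bar end (212,240) above the far fork (top spans 176–252). Right half: the forks at (585,240) and (622,205), bar hanging above. I'll check the lateral alignment.

```bash
python3 - <<'E'
from h import *
np.set_printoptions(precision=4,suppress=True)
yw=np.radians(11.4);ex=np.array([np.cos(yw),np.sin(yw),0]);ey=np.array([-ex[1],ex[0],0]);r=np.array([.5313,-.233,0])
f=lambda p:((p-r)@ex,(p-r)@ey)
s=ctrl.get_state();print("tcp",f(s["eef_pos"]),s["eef_pos"],s["tcp_rot"])
W=lambda u,v:(195+u/1.6,100+v/1.6)
for u in (176,252): print("fork far top edge",f(atz("wrist",W(u,174),.07)))
for u in (192,232): print("bar end low edge",f(atz("wrist",W(u,192),.203)))
for u in (190,233): print("bar end up edge",f(atz("wrist",W(u,287),.221)))
E
```

```text
tcp (np.float64(0.07442571694613997), np.float64(0.0005764961140397951)) [ 0.6041 -0.2177  0.1908] [0.995  0.1    0.0008 0.0005]
fork far top edge (np.float64(0.06669085983629777), np.float64(0.01971635335405805))
fork far top edge (np.float64(0.06672518603984191), np.float64(-0.020675889443260292))
bar end low edge (np.float64(0.1009609022215123), np.float64(0.006127326172072741))
bar end low edge (np.float64(0.10096921553998013), np.float64(-0.004016967287097647))
bar end up edge (np.float64(0.08360517211202674), np.float64(0.006182798282599804))
bar end up edge (np.float64(0.08361000508416448), np.float64(-0.0038034586508859246))
```

>>> {"api": "step_arm", "payload": {"motion": [{"offset":[0,0.001,0.01],"twist":0},{"offset":[0,0.001,0.02],"twist":0},{"offset":[0,0.001,0.026],"twist":0},{"offset":[0,0.001,0.03],"twist":0},{"offset":[0,0.001,0.033],"twist":0},{"offset":[0,0.001,0.033],"twist":0}]}}

```text
time: 8.95
eef_pos: [0.603, -0.2188, 0.156]
tcp_rot: [0.995, 0.1, -0.001, -0.0]
contact_force: [-2.5, -0.9, -0.5]
opening: 0.111
finger_force: 61.2
```

>>> {"api": "step_arm", "payload": {"motion": [{"offset":[0,0,0],"twist":0},{"offset":[0,0,0.003],"twist":0},{"offset":[0,0,0.006],"twist":0},{"offset":[0,0,0.009],"twist":0},{"offset":[0,0,0.012],"twist":0},{"offset":[0,0,0.015],"twist":0}], "gripper": 0, "grip_force": 20}}

```text
time: 9.55
eef_pos: [0.604, -0.219, 0.1416]
tcp_rot: [0.995, 0.1, 0.0, 0.0]
contact_force: [-0.9, 0.1, 4.3]
opening: 0.112
finger_force: 61.4
```

>>> {"api": "step_arm", "payload": {"motion": [{"offset":[0,0,0.004],"twist":0},{"offset":[0,0,0.008],"twist":0},{"offset":[0,0,0.012],"twist":0},{"offset":[0,0,0.016],"twist":0},{"offset":[0,0,0.02],"twist":0},{"offset":[0,0,0.02],"twist":0}], "gripper": 0.001, "grip_force": 20}}

```text
time: 10.15
eef_pos: [0.6032, -0.2186, 0.1203]
tcp_rot: [0.995, 0.1, -0.001, -0.0]
contact_force: [-1.1, -1.1, 2.2]
opening: 0.109
finger_force: 60.8
```

```bash
python3 - <<'E'
from h import *
w=ctrl.read_camera("wrist"); sc=ctrl.read_camera("scene")
x0,y0=200,130
b=cv2.resize(sc[y0:y0+80,x0:x0+80],(400,400),interpolation=cv2.INTER_CUBIC); a=cv2.resize(w[100:350,195:445],(400,400))
cv2.imwrite("pics/s6.png",np.hstack([a,b]))
E
```

```text
(no output)
```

View pics/s6.png

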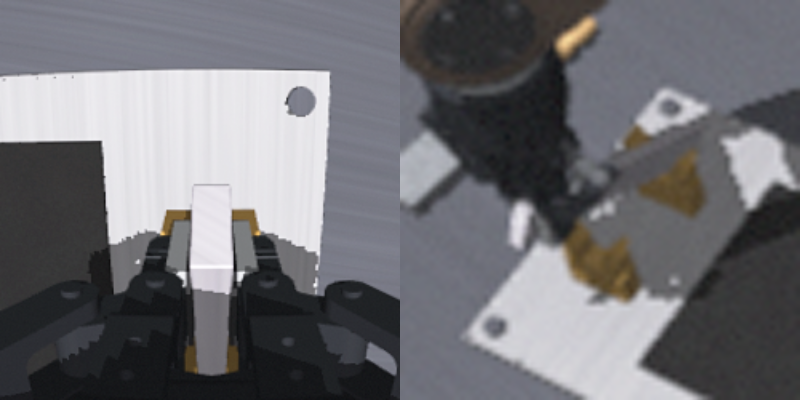

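The bar is in both fork gaps and pivoting in the pads at low force. I'll continue down.

>>> {"api": "step_arm", "payload": {"motion": [{"offset":[0,0,0.005],"twist":0},{"offset":[0,0,0.011],"twist":0},{"offset":[0,0,0.017],"twist":0},{"offset":[0,0,0.023],"twist":0},{"offset":[0,0,0.029],"twist":0},{"offset":[0,0,0.035],"twist":0},{"offset":[0,0,0.041],"twist":0},{"offset":[0,0,0.047],"twist":0},{"offset":[0,0,0.053],"twist":0},{"offset":[0,0,0.057],"twist":0},{"offset":[0,0,0.06],"twist":0},{"offset":[0,0,0.06],"twist":0}]}}

```text
time: 11.45
eef_pos: [0.6046, -0.2187, 0.0612]
tcp_rot: [0.995, 0.1, 0.001, 0.0]
contact_force: [2.1, -0.1, 3.4]
opening: 0.112
finger_force: 58.6
```

>>> {"api": "step_arm", "payload": {"motion": [{"offset":[0,0,0.004],"twist":0},{"offset":[0,0,0.008],"twist":0},{"offset":[0,0,0.011],"twist":0},{"offset":[0,0,0.013],"twist":0},{"offset":[0,0,0.013],"twist":0}]}}

```text
time: 11.95
eef_pos: [0.6046, -0.2188, 0.0486]
tcp_rot: [0.995, 0.1, 0.001, 0.0]
contact_force: [3.1, 0.5, 4.4]
opening: 0.106
finger_force: 58.6
```

>>> {"api": "step_arm", "payload": {"motion": [{"offset":[0,0,0.001],"twist":0},{"offset":[0,0,0.002],"twist":0},{"offset":[0,0,0.003],"twist":0},{"offset":[0,0,0.004],"twist":0},{"offset":[0,0,0.004],"twist":0}]}}

```text
time: 12.45
eef_pos: [0.6043, -0.2188, 0.0447]
tcp_rot: [0.995, 0.1, 0.001, 0.0]
contact_force: [4.2, 1.1, 5.0]
opening: 0.106
finger_force: 58.7
```

>>> {"api": "step_arm", "payload": {"motion": [{"offset":[0,0,0],"twist":0},{"offset":[0,0,0],"twist":0},{"offset":[0,0,0],"twist":0},{"offset":[0,0,0],"twist":0},{"offset":[0,0,-0.01],"twist":0},{"offset":[0,0,-0.03],"twist":0},{"offset":[0,0,-0.06],"twist":0},{"offset":[0,0,-0.1],"twist":0},{"offset":[-0.03,0,-0.14],"twist":0},{"offset":[-0.06,0,-0.18],"twist":0},{"offset":[-0.1,0,-0.21],"twist":0},{"offset":[-0.1,0,-0.21],"twist":0}], "gripper": 0.05}}

```text
time: 13.65
eef_pos: [0.5051, -0.2405, 0.2617]
tcp_rot: [0.995, 0.099, 0.004, 0.004]
contact_force: [0.9, 1.4, 0.1]
opening: 0.582
finger_force: 0.0
```

```bash
python3 - <<'E'
from h import *
np.set_printoptions(precision=4,suppress=True)
yw=np.radians(11.4);ex=np.array([np.cos(yw),np.sin(yw),0]);ey=np.array([-ex[1],ex[0],0]);r=np.array([.5313,-.233,0])
s=ctrl.get_state();print(s["time"],s["eef_pos"],s["tcp_rot"],s["contact_force"])
c=ctrl.calibration("wrist"); im=ctrl.read_camera("wrist"); cv2.imwrite("pics/w7.png",im)
# rectify the plane z=.065 (bar upper edge), jig frame, 1 px = 1 mm
X,Y=np.meshgrid(np.arange(.16,-.161,-.001),np.arange(.06,-.061,-.001),indexing="ij")
uv=np.array([proj("wrist",r+x*ex+y*ey+[0,0,.065],c) for x,y in zip(X.ravel(),Y.ravel())]).reshape(*X.shape,2).astype(np.float32)
R=cv2.remap(im,uv[...,0],uv[...,1],cv2.INTER_LINEAR).astype(int)
for i in range(30,310,12):
    print("x=%4d"%round(X[i,0]*1000)," ".join("%3d%s"%(p.mean(),"*" if p[2]-p[0]>40 else " ") for p in R[i,36:86:2]))
print("col y=0",[(round(X[i,0]*1000),int(R[i,58:62].mean())) for i in list(range(50,72))+list(range(250,275))])
E
```

```text
13.65 [ 0.5051 -0.2405  0.2617] [0.9951 0.0987 0.0039 0.004 ] [0.887  1.3841 0.07  ]
x= 130 124  126  126  125  126  124  126  125  124  125  125  126  126  125  124  125  125  123  122  122  121  120  121  120  121 
x= 118 126  125  125  125  125  125  124  123  124  122  121  121  121  121  121  122  124  125  125  126  126  126  124  123  123 
x= 106 241  243  246  246  246  248  246  246  247  247  246  243  248  246  246  247  247  246  246  247  247  248  248  249  248 
x=  94 240  242  244  245  245  247  244  244  246  245  254  254  253  253  253  245  246  246  246  246  247  248  247  247  248 
x=  82 239  241  243  244  244  246  243  243  246  245  254  253  253  253  250  232  246  246  246  245  246  248  247  248  247 
x=  70 239  240  242  242  244  245  242  242  245  245  254  253  253  253  251  231  245  246  245  245  245  246  246  246  246 
x=  58 238  239  242  241  243  246  240  241  246  201  250  253  253  253  250  228  244  245  244  244  244  244  245  245  245 
x=  46 161* 137* 119* 120* 120* 120* 142* 134* 203* 207* 249  253  253  253  250  130* 167*
[... 2015 characters left out ...]
  91 
x=-146  61   62   61   61   62   62   62   61   61   61   61   62   62   61   61   61   61   60   60   60   60   60   59   90  123 
col y=0 [(110, 150), (109, 203), (108, 241), (107, 246), (106, 246), (105, 246), (104, 245), (103, 245), (102, 245), (101, 246), (100, 245), (99, 230), (98, 220), (97, 236), (96, 255), (95, 254), (94, 253), (93, 253), (92, 253), (91, 253), (90, 253), (89, 253), (-90, 249), (-91, 249), (-92, 249), (-93, 249), (-94, 248), (-95, 248), (-96, 250), (-97, 249), (-98, 237), (-99, 154), (-100, 103), (-101, 77), (-102, 62), (-103, 60), (-104, 61), (-105, 62), (-106, 63), (-107, 63), (-108, 62), (-109, 60), (-110, 60), (-111, 60), (-112, 60), (-113, 61), (-114, 61)]
```

The rectified rows show the bar lying from x = −99 to +98 mm, 10 mm wide and parallel along the whole gap line, so it is level, seated and centred. Next, the tray.

>>> {"api": "step_arm", "payload": {"motion": [{"offset":[0.015,-0.028,0],"twist":1},{"offset":[0.03,-0.056,0],"twist":2},{"offset":[0.05,-0.09,0],"twist":4},{"offset":[0.07,-0.125,0],"twist":5},{"offset":[0.09,-0.16,0],"twist":6},{"offset":[0.11,-0.195,0],"twist":8},{"offset":[0.13,-0.23,0],"twist":9},{"offset":[0.145,-0.26,0],"twist":10},{"offset":[0.16,-0.288,0],"twist":10.5},{"offset":[0.16,-0.288,0],"twist":10.5},{"offset":[0.16,-0.288,0],"twist":10.5}], "gripper": 0.05}}

```text
time: 14.8
eef_pos: [0.605, 0.0765, 0.2525]
tcp_rot: [1.0, 0.009, -0.001, 0.0]
contact_force: [0.1, -0.1, -0.4]
opening: 0.586
finger_force: 0.0
```

```bash
python3 - <<'E'
from h import *
np.set_printoptions(precision=4,suppress=True)
s=ctrl.get_state();print(s["time"],s["eef_pos"],s["tcp_rot"])
c=ctrl.calibration("wrist"); im=ctrl.read_camera("wrist"); cv2.imwrite("pics/w8.png",im)
def rect(z):
    xs=np.arange(.78,.579,-.001);ys=np.arange(.15,-.001,-.001)
    uv=np.array([[proj("wrist",np.array([x,y,z]),c) for y in ys] for x in xs],np.float32)
    return xs,ys,cv2.remap(im,uv[...,0],uv[...,1],cv2.INTER_LINEAR)
def blob(xs,ys,m,name):
    n,l,st,ce=cv2.connectedComponentsWithStats(m.astype(np.uint8)); i=1+np.argmax(st[1:,4])
    v,u=np.where(l==i); (a,b),(w,h),an=cv2.minAreaRect(np.c_[u,v].astype(np.float32)); print(name,"centre",xs[0]-b*.001,ys[0]-a*.001,"size",w,h,"ang",an,"area",st[i,4])
xs,ys,R=rect(.072); g=R.mean(2); blob(xs,ys,cv2.erode((g>215).astype(np.uint8),np.ones((5,5))),"handle(eroded2)")
xs,ys,R=rect(.028); g=R.mean(2); m=cv2.morphologyEx((g<75).astype(np.uint8),cv2.MORPH_OPEN,np.ones((5,5))); blob(xs,ys,m,"tray dark")
E
```

```text
14.8 [0.605  0.0765 0.2525] [ 1.      0.0094 -0.0015  0.0001]
handle(eroded2) centre 0.6805029983520507 0.07829855346679687 size 143.118408203125 8.79006576538086 ang 89.14490509033203 area 1175
tray dark centre 0.6773714141845704 0.05033011627197265 size 149.08900451660156 38.019493103027344 ang 89.37724304199219 area 3765
```

>>> {"api": "step_arm", "payload": {"motion": [{"offset":[0.03,0,0.02],"twist":0},{"offset":[0.06,0,0.05],"twist":0},{"offset":[0.073,0,0.09],"twist":0},{"offset":[0.073,0,0.125],"twist":0},{"offset":[0.073,0,0.155],"twist":0},{"offset":[0.073,0,0.175],"twist":0},{"offset":[0.073,0,0.187],"twist":0},{"offset":[0.073,0,0.193],"twist":0},{"offset":[0.073,0,0.193],"twist":0},{"offset":[0.073,0,0.193],"twist":0}]}}

```text
time: 15.85
eef_pos: [0.6793, 0.0764, 0.0629]
tcp_rot: [1.0, 0.008, 0.001, 0.0]
contact_force: [-0.4, 0.2, 0.2]
opening: 0.585
finger_force: 0.0
```

>>> {"api": "step_arm", "payload": {"motion": [{"offset":[0,0,0],"twist":0},{"offset":[0,0,0],"twist":0},{"offset":[0,0,0],"twist":0},{"offset":[0,0,0],"twist":0},{"offset":[0,0,0],"twist":0},{"offset":[0,0,0],"twist":0},{"offset":[0,0,0],"twist":0},{"offset":[0,0,0],"twist":0}], "gripper": 0, "grip_force": 100}}

```text
time: 16.65
eef_pos: [0.679, 0.0769, 0.0627]
tcp_rot: [1.0, 0.008, 0.001, -0.0]
contact_force: [-2.0, 1.4, 5.8]
opening: 0.133
finger_force: 97.9
```

>>> {"api": "step_arm", "payload": {"motion": [{"offset":[0,0,-0.003],"twist":0},{"offset":[0,0,-0.008],"twist":0},{"offset":[0,0,-0.016],"twist":0},{"offset":[0,0,-0.026],"twist":0},{"offset":[0,0,-0.038],"twist":0},{"offset":[0,0,-0.05],"twist":0},{"offset":[0,0,-0.062],"twist":0},{"offset":[0,0,-0.073],"twist":0},{"offset":[0,0,-0.082],"twist":0},{"offset":[0,0,-0.088],"twist":0},{"offset":[0,0,-0.09],"twist":0},{"offset":[0,0,-0.09],"twist":0}]}}

```text
time: 17.85
eef_pos: [0.6783, 0.0767, 0.1515]
tcp_rot: [1.0, 0.008, 0.0, 0.0]
contact_force: [-1.4, 0.5, -5.3]
opening: 0.138
finger_force: 97.6
```

```bash
python3 - <<'E'
from h import *
np.set_printoptions(precision=4,suppress=True)
s=ctrl.get_state();print(s["time"],s["eef_pos"],s["tcp_rot"],s["contact_force"],s["wrist_torque"],s["opening"])
E
```

```text
17.85 [0.6783 0.0767 0.1515] [1.     0.0083 0.0001 0.    ] [-1.3777  0.4637 -5.3341] [-0.0153  0.0321  0.0076] 0.1380468052638318
```

>>> {"api": "step_arm", "payload": {"motion": [{"offset":[-0.001,0.001,0],"twist":-0.3},{"offset":[-0.004,0.005,0],"twist":-1},{"offset":[-0.01,0.011,0],"twist":-2},{"offset":[-0.018,0.021,0],"twist":-3},{"offset":[-0.028,0.032,0],"twist":-4},{"offset":[-0.039,0.045,0],"twist":-5},{"offset":[-0.05,0.058,0],"twist":-6},{"offset":[-0.062,0.072,0],"twist":-7},{"offset":[-0.074,0.086,0],"twist":-8},{"offset":[-0.085,0.099,0],"twist":-9},{"offset":[-0.096,0.111,0],"twist":-10},{"offset":[-0.106,0.123,0],"twist":-10.4}]}}

```text
time: 19.05
eef_pos: [0.5732, -0.049, 0.1512]
tcp_rot: [0.995, 0.099, -0.0, 0.0]
contact_force: [0.4, -0.7, -4.9]
opening: 0.135
finger_force: 97.7
```

```bash
python3 - <<'E'
from h import *
from scipy.spatial.transform import Rotation as R
np.set_printoptions(precision=4,suppress=True)
s=ctrl.get_state();print(s["time"],s["eef_pos"],s["tcp_rot"],s["contact_force"],s["wrist_torque"])
p=np.array([.678-.106+.0166*.123,.0765-.106*.0166-.123,.1515]);print("commanded est",p)
yw=np.radians(11.4);print((np.array([.5100,-.1255])-p[:2])@np.array([[np.cos(yw),np.sin(yw)],[np.sin(yw),-np.cos(yw)]]))
E
```

```text
19.05 [ 0.5732 -0.049   0.1512] [ 0.9951  0.0994 -0.0003  0.    ] [ 0.4354 -0.7198 -4.8648] [-0.0059 -0.009  -0.0469]
commanded est [ 0.574  -0.0483  0.1515]
[-0.078   0.0631]
```

>>> {"api": "step_arm", "payload": {"motion": [{"offset":[-0.01,0.008,0],"twist":0},{"offset":[-0.021,0.017,0],"twist":0},{"offset":[-0.033,0.027,0],"twist":0},{"offset":[-0.045,0.036,0],"twist":0},{"offset":[-0.056,0.045,0],"twist":0},{"offset":[-0.066,0.053,0],"twist":0},{"offset":[-0.073,0.059,0],"twist":0},{"offset":[-0.077,0.062,0],"twist":0},{"offset":[-0.078,0.063,0],"twist":0},{"offset":[-0.078,0.063,0],"twist":0},{"offset":[-0.078,0.063,0],"twist":0}]}}

```text
time: 20.15
eef_pos: [0.5106, -0.1249, 0.1514]
tcp_rot: [0.995, 0.099, 0.0, -0.0]
contact_force: [-0.1, -0.2, -4.8]
opening: 0.141
finger_force: 97.7
```

```bash
python3 - <<'E'
from h import *
np.set_printoptions(precision=4,suppress=True)
s=ctrl.get_state();print(s["time"],s["eef_pos"],s["tcp_rot"],s["contact_force"],s["wrist_torque"])
c=ctrl.calibration("wrist");im=ctrl.read_camera("wrist"); cv2.imwrite("pics/w9.png",im)
yw=np.radians(11.4);ex=np.array([np.cos(yw),np.sin(yw),0]);ey=np.array([-ex[1],ex[0],0]);r=np.array([.5096,-.1255,0])
b=s["eef_pos"][2]-.0627
# front wall rim (x=+75) in the tray plane, and the nuts seen: print profile along x at y=+-30
for yy in (.03,-.03):
    print(yy,[(x,int(im[tuple(np.round(proj("wrist",r+x/1000*ex+yy*ey+[0,0,b+.028],c)).astype(int)[::-1])].mean())) for x in range(40,125,3)])
print("y at x=60:",[(y,int(im[tuple(np.round(proj("wrist",r+.060*ex+y/1000*ey+[0,0,b+.028],c)).astype(int)[::-1])].mean())) for y in range(70,-71,-4)])
E
```

```text
20.15 [ 0.5106 -0.1249  0.1514] [ 0.9951  0.0991  0.0001 -0.0001] [-0.1406 -0.1794 -4.7569] [-0.014  -0.0266  0.0126]
0.03 [(40, 49), (43, 49), (46, 51), (49, 52), (52, 50), (55, 49), (58, 57), (61, 59), (64, 61), (67, 27), (70, 24), (73, 10), (76, 62), (79, 228), (82, 240), (85, 241), (88, 148), (91, 149), (94, 149), (97, 242), (100, 125), (103, 126), (106, 126), (109, 127), (112, 123), (115, 124), (118, 125), (121, 63), (124, 60)]
-0.03 [(40, 48), (43, 49), (46, 51), (49, 51), (52, 52), (55, 53), (58, 55), (61, 56), (64, 59), (67, 25), (70, 25), (73, 8), (76, 62), (79, 143), (82, 242), (85, 242), (88, 243), (91, 243), (94, 243), (97, 243), (100, 248), (103, 128), (106, 128), (109, 130), (112, 130), (115, 132), (118, 127), (121, 131), (124, 125)]
y at x=60: [(70, 127), (66, 128), (62, 128), (58, 123), (54, 126), (50, 128), (46, 52), (42, 16), (38, 55), (34, 53), (30, 56), (26, 56), (22, 234), (18, 209), (14, 156), (10, 161), (6, 242), (2, 242), (-2, 243), (-6, 241), (-10, 59), (-14, 58), (-18, 58), (-22, 57), (-26, 56), (-30, 54), (-34, 54), (-38, 17), (-42, 29), (-46, 87), (-50, 226), (-54, 229), (-58, 225), (-62, 215), (-66, 115), (-70, 230)]
```

The tray's edges fall at x≈+76 and y≈±47 about the pad's middle, so it is centred and level. Lowering.

>>> {"api": "step_arm", "payload": {"motion": [{"offset":[0,0,0.004],"twist":0},{"offset":[0,0,0.012],"twist":0},{"offset":[0,0,0.022],"twist":0},{"offset":[0,0,0.033],"twist":0},{"offset":[0,0,0.044],"twist":0},{"offset":[0,0,0.054],"twist":0},{"offset":[0,0,0.062],"twist":0},{"offset":[0,0,0.068],"twist":0},{"offset":[0,0,0.072],"twist":0},{"offset":[0,0,0.074],"twist":0},{"offset":[0,0,0.075],"twist":0},{"offset":[0,0,0.075],"twist":0}]}}

```text
time: 21.4
eef_pos: [0.5105, -0.1253, 0.0766]
tcp_rot: [0.995, 0.099, 0.0, 0.0]
contact_force: [-0.0, -0.0, -4.8]
opening: 0.139
finger_force: 97.7
```

>>> {"api": "step_arm", "payload": {"motion": [{"offset":[0,0,0.001],"twist":0},{"offset":[0,0,0.0015],"twist":0},{"offset":[0,0,0.002],"twist":0},{"offset":[0,0,0.002],"twist":0}]}}

```text
time: 21.8
eef_pos: [0.5107, -0.1254, 0.0757]
tcp_rot: [0.995, 0.099, 0.0, 0.0]
contact_force: [-4.7, 0.9, 5.5]
opening: 0.133
finger_force: 99.2
```

>>> {"api": "step_arm", "payload": {"motion": [{"offset":[0,0,0],"twist":0},{"offset":[0,0,0],"twist":0},{"offset":[0,0,0],"twist":0},{"offset":[0,0,0],"twist":0},{"offset":[0,0,-0.01],"twist":0},{"offset":[0,0,-0.03],"twist":0},{"offset":[0,0,-0.06],"twist":0},{"offset":[0,0,-0.1],"twist":0},{"offset":[0,0,-0.14],"twist":0},{"offset":[0,0,-0.17],"twist":0},{"offset":[0,0,-0.18],"twist":0},{"offset":[0,0,-0.18],"twist":0}], "gripper": 0.05}}

```text
time: 23.0
eef_pos: [0.511, -0.1255, 0.2564]
tcp_rot: [0.995, 0.099, 0.002, 0.001]
contact_force: [-0.1, -1.0, -0.2]
opening: 0.59
finger_force: 0.0
```

```bash
python3 - <<'E'
from h import *
np.set_printoptions(precision=4,suppress=True)
s=ctrl.get_state();print(s["time"],s["eef_pos"],s["contact_force"],s["opening"])
c=ctrl.calibration("wrist");im=ctrl.read_camera("wrist"); cv2.imwrite("pics/w10.png",im)
yw=np.radians(11.4);ex=np.array([np.cos(yw),np.sin(yw),0]);ey=np.array([-ex[1],ex[0],0]);r=np.array([.5096,-.1255,0])
def prof(X,Y,z): return [int(im[tuple(np.clip(np.round(proj("wrist",r+x/1000*ex+y/1000*ey+[0,0,z],c)).astype(int)[::-1],0,[399,639]))].mean()) for x in X for y in Y]
print("rim y@x=60",list(zip(range(70,-71,-4),prof([60],range(70,-71,-4),.041))))
print("rim x@y=30",list(zip(range(60,100,2),prof(range(60,100,2),[30],.041))))
print("rim back x@y=-30",list(zip(range(-60,-100,-2),prof(range(-60,-100,-2),[-30],.041))))
print("bar y@x=0",list(zip(range(-95,-126,-2),prof([0],range(-95,-126,-2),.065))))
print("bar y@x=80",prof([80],range(-95,-126,-2),.065)); print("bar y@x=-80",prof([-80],range(-95,-126,-2),.065))
print("bar x",list(zip(range(90,106,2),prof(range(90,106,2),[-110],.065))),list(zip(range(-90,-106,-2),prof(range(-90,-106,-2),[-110],.065))))
# nuts: bright blobs in the tray at nut-top height
for y in range(44,-45,-4): print(y,"".join("#" if v>150 else "+" if v>90 else "." for v in prof(range(-72,73,3),[y],.031)))
E
```

```text
23.0 [ 0.511  -0.1255  0.2564] [-0.0514 -1.0305 -0.2342] 0.5899556494692776
rim y@x=60 [(70, 131), (66, 133), (62, 137), (58, 128), (54, 250), (50, 59), (46, 61), (42, 20), (38, 62), (34, 61), (30, 63), (26, 88), (22, 243), (18, 202), (14, 179), (10, 211), (6, 245), (2, 246), (-2, 244), (-6, 239), (-10, 63), (-14, 63), (-18, 64), (-22, 64), (-26, 64), (-30, 63), (-34, 63), (-38, 65), (-42, 17), (-46, 62), (-50, 219), (-54, 243), (-58, 241), (-62, 240), (-66, 239), (-70, 237)]
rim x@y=30 [(60, 63), (62, 63), (64, 65), (66, 24), (68, 28), (70, 28), (72, 29), (74, 62), (76, 68), (78, 61), (80, 60), (82, 55), (84, 231), (86, 254), (88, 249), (90, 249), (92, 248), (94, 249), (96, 248), (98, 248)]
rim back x@y=-30 [(-60, 28), (-62, 25), (-64, 21), (-66, 14), (-68, 18), (-70, 20), (-72, 92), (-74, 119), (-76, 119), (-78, 118), (-80, 121), (-82, 121), (-84, 120), (-86, 122), (-88, 120), (-90, 116), (-92, 148), (-94, 118), (-96, 121), (-98, 121)]
bar y@x=0 [(-95, 126), (-97, 125), (-99, 69), (-101, 75), (-103, 53), (-105, 254), (-107, 253), (-109, 252), (-111, 252), (-113, 254), (-115, 235), 
[... 963 characters left out ...]
####
4 #################################################
0 #################################################
-4 #################################################
-8 +++#################.##+++++##...................
-12 ....................###+++++###..................
-16 ....................##++++++###..................
-20 .....................##+++++###..................
-24 .....................###+++##+...................
-28 .....................+######+....................
-32 .................................................
-36 .................................................
-40 .................................................
-44 .................................................
```

Tray is centred on the pad with all three nuts in it. The bar is still level and centred in the forks, and the gripper is clear. Handing in.

```bash
python3 -c "
from plant import ctrl
print(ctrl.sign_off())"
```

```text
the job is handed in; nothing more can be done
None
```

The job is handed in after about 23 s of the 61 s allowed: the bar lies level on edge and centred to about 1 mm in both forked rests, and the tray stands centred on the pad with all three nuts in. The rod was left in the bin and nothing else was deliberately touched, though I took no final overview picture.

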